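# Set the filter and hold the sprung hand shutter half open

## Task

A lamp on an optical rail shines through a filter changer and a hand shutter onto a sample cell. With the shutter still shut, throw the filter lever over into its far notch, the one marked with three strokes, so that it clicks in, and let go of it; only then slide the spring-loaded shutter grip away from you to half travel, never much past half, and keep hold of it there against its spring: finish holding the shutter half open. Leave the bottle, the beaker and the spare filter mount where they are.

Things in the scene. Friction and masses are not known exactly. Their poses are not given: they have to be found in the camera images.
- light_unit: fixed aluminium optical rail, 760 mm long, with all it carries; place and yaw vary. Origin on the bench under the rail's middle: x across the rail away from the robot, y along it to the lamp house, z up. Filter changer at y +70 mm, hand shutter at y -70, sample cell (155 mm high) at y -220, black detector (140 high) at y -325, joined by a black tube 56 mm thick, 110 mm up
- lamp_house (a point): middle of the cream lamp house's top, 207 mm above the bench, at y +275 mm in the light_unit frame; the house is 170 x 170 mm
- lever_pivot (a point): pivot of the filter lever inside the filter changer, its axis along the rail's y; at (0, 70, 70) mm in the light_unit frame. The changer is a cream round-topped housing, 136 mm in x, 50 mm in y, 138 mm high, with a notched steel quadrant 156 mm high on its +y side
- filter_lever (a joint): lever angle, rad: 0 upright, + tips the knob to the rail's +x, away from the robot. Notches at -0.5, 0, +0.5, marked by 1, 2, 3 strokes; stops at -0.6 and 0.6. A spring ball drops into a notch from within 0.03 rad and centres the lever; to leave a notch takes 8 to 15 N at the knob; between notches it is light (1 to 3 N) and stays as left. Starts between -0.53 and 0.2
- lever_knob: plain metal ball knob, 26 mm in diameter, on the lever's 8 mm steel rod. Origin at the ball's centre, 145 mm from the pivot: 215 mm above the bench when upright, 197 mm at +0.5 and -0.5 rad; z along the rod, outwards. From 32 mm below the ball's centre a detent sleeve 13 mm thick stands 15 mm to the +y side of the rod
- shutter_top (a point): middle of the shutter's slot, on the top face of the grey shutter box, 155 mm above the bench, at (20, -70) mm in the light_unit frame. The box is 44 mm in y and runs from x -50 to +75 mm; a spring tube 20 mm thick sticks out on to x +131 mm, 140 mm up. A scale on the -y edge of the top has its boldest line at half travel
- shutter (a joint): shutter travel, m: 0 shut (the spring returns it there), 0.020 half, 0.040 fully open; grows as the grip slides along the rail's +x, away from the robot. The closing spring pushes 4 N at shut, 9 N at half, 14 N fully open. Shut at the start
- shutter_grip: black ribbed thumb fin of the shutter, 10 mm thick in x, 22 mm wide in y, 30 mm tall, on a 22 x 26 x 5 mm slide plate on the shutter box. Origin at the fin's centre, 176 mm above the bench (fin top 191 mm, slide plate top 161 mm); axes as light_unit; at (0, -70) mm in that frame when shut, moving along x with the shutter
- reagent_bottle: bystander: closed glass bottle with a blue cap, 70 mm in diameter, 135 mm high, standing beyond the rail; origin at the centre of its underside
- beaker: bystander: glass beaker, 66 mm in diameter, 85 mm high, standing beyond the rail; origin at the centre of its underside
- filter_mount: bystander: spare dark ring-shaped filter mount, 60 mm in diameter, 12 mm high, lying on the bench on the robot's side of the rail; origin at the centre of its underside

How it is judged:
By the outcome, as a careful person would: the job done as asked, in the order asked, and still so for the second after the job is handed in, while the arm keeps its last pose, push and grip.
It also fails if it takes over 45 s, if anything falls off the work surface, if the arm or the gripper's body presses on something with over 40 N, if the wrist force passes 120 N, or if a joint passes its speed limit or range.

## Robot

A 6-joint arm with a two-finger parallel gripper is mounted at the origin on the work surface. World frame = base frame: x ahead of the robot, y to its left, z up, the work surface at z = 0. Lengths are in m, angles in rad, forces in N, time in s.
With the tool pointing down it reaches from about 0.275 to 0.725 m from the base axis. Payload 15.9 kg.
Tool frame: the origin (TCP) lies midway between the tips of the shut fingers; the grasp point (between the pads) lies 19 mm behind it (bot.grip_depth is the distance from the TCP to the grasp point, in m); z points along the fingers, y is the line along which they close (so a half turn about z gives the same grasp; the last joint's range is limited). The gripper opens to 85 mm and grips with 20 to 120 N. Pads are 22 mm wide; open, the fingers measure 114 mm over their backs; the gripper's body (76 mm by 85 mm) begins 54 mm behind the grasp point. The pads swing forward as they close: fully open they stand 13 mm farther back than shut.
Start: joints at [-1.216, 0.213, -0.034, 1.323, 0, 1.571], TCP at [0.174, -0.469, 0.231] pointing down, gripper open.
Joint ranges: [-2.98, 2.98], [-0.74, 1.72], [-1.14, 1.35], [-2.1, 2.04], [-1.57, 1.44], [-3.14, 3.14]. Speed limits (rad/s): [1.89, 1.89, 2.39, 2.57, 3.14, 3.14].

## Interface

Orientations are given as [roll, pitch, yaw] about the fixed x, y, z axes, in that order (R = Rz(yaw) Ry(pitch) Rx(roll)).
In Python, from bench import sensors, viewer, bot, nets gives the robot as it stands.
- The arm moves only by the shell command python3 -m pendant 'ROWS' [FORCE]. ROWS is JSON, a list of rows, each a list of 5 numbers: the shift along the world's x, y, z in units of 40 mm (1.0 is 40 mm), then the turn about the world's z in units of 6 degrees (1.0 is 6 degrees), then the opening, from 0 (shut) to 1 (fully open). In form: [[x, y, z, twist, grip], ...]. A call has exactly 5 rows; each row shifts and turns the commanded pose from where the row before left it; what a row does not reach is not made up. A row lasts 1/8 s, in which the tool goes at most 62.5 mm and 10.7 degrees, less where a joint would pass 70% of its speed; a pose out of reach is approached as far as the arm can. A call is refused whole if a number of a shift passes 1 or a number of a turn 1, either way. A call with a gripper value outside its range is refused whole. The fingers move at their own pace and stop on an object; FORCE is the grip in N (left out, the last holds). Time passes only in rows, so rows that do not move let the fingers close, or fill a call up. It gives the time, the measured TCP pose, the force, the opening and the grip force at its end, in the units of the state.
- sensors.get_obs(): the state, without advancing time (a new reading comes with each control period).
- viewer.camera(name): name is "scene" or "top"; returns the picture (400x640x3 uint8, blue, green, red); there is no depth.
- viewer.calibration(name): a dict with "camera_matrix" (3x3 intrinsics, pixels), "distortion" ([k1, k2, p1, p2, k3] as OpenCV has them; the pictures are not rectified), "R" (3x3) and "t" (3): a world point X has camera coordinates R X + t. Camera axes: x right, y down, z forward; pixel columns grow to the right and rows downward; lengths in m; the calibration is good to about 2 mm. A picture is of the moment at which its call begins. calibration takes no time and is no camera call.
- bot.close_job(): hands the job in; it is judged then, once.
Trained networks look in the newest picture that a camera, given by its name, has taken for a name from the list of things; names that differ only in an ending like _2 or _b are one class to them, and where a whole thing is asked for, a point or a joint stands for the part that bears it (a point fixed in the world has none). Each returns a list of dicts, best first, with "confidence" (0 to 1); they miss things now and then, are a little off and sometimes report something else, mostly with a low value. They report only what shows in the picture. A call takes as long as a camera call.
- nets.search_frame(camera, name): "centre" ([x, y, z] in m, in world coordinates, good to about 4 mm: the middle of the surface that is visible of it).
- nets.mark_of(camera, name): "centre" ([x, y, z] in m, in world coordinates, good to about 4 mm: a listed point, or the origin of a listed thing).
The state is a dict: "t": time; "joint_positions": joint angles; "qvel": joint speeds; "joint_efforts": joint torques, N m; "eef_pos": TCP position; "eef_rot": TCP orientation; "ft_force": force on the tool from outside, world axes, zero at the start; "ft_torque": the same for the moment, N m; "opening": finger opening in m; "finger_force": force on a finger pad.
Only numpy, scipy, OpenCV 4.12 (cv2) and the standard library are available. Lean on these libraries where they do the work, as an engineer would, in place of code of your own. Each camera call takes 0.05 s, during which the arm holds its last target. There are 200 camera calls.

## Working session

There is one attempt and no reset: what is moved stays moved. The work goes in short steps, Python scripts to look and compute and a shell command to move; the robot and the scene stay as the last step left them, time stands still between calls to the robot, and variables do not carry over. Pictures are saved under pics/ and viewed, at most 10 in all, crops included, and the job is handed in when it is done.

```bash
mkdir -p pics; cat > look.py <<'E'
import cv2, numpy as np
from bench import sensors, viewer, bot, nets
E
python3 - <<'E'
from look import *
for c in ["scene","top"]:
    cv2.imwrite(f"pics/{c}0.png",viewer.camera(c))
    for n in ["light_unit","lamp_house","lever_pivot","lever_knob","shutter_top","shutter_grip","reagent_bottle","beaker","filter_mount"]:
        r=nets.mark_of(c,n)
        print(c,n,[(np.round(d["centre"],4).tolist(),round(d["confidence"],2)) for d in r[:2]])
o=sensors.get_obs();print(o["t"],o["eef_pos"],o["eef_rot"],o["opening"],bot.grip_depth)
E
```

```text
scene light_unit [([0.5642, -0.0197, 0.003], 0.87)]
scene lamp_house [([0.6259, 0.2481, 0.2056], 0.66)]
scene lever_pivot [([0.5804, 0.0507, 0.0705], 0.96), ([0.7426, -0.2406, 0.0002], 0.56)]
scene lever_knob [([0.5436, 0.0597, 0.2109], 0.57)]
scene shutter_top [([0.5695, -0.0895, 0.1573], 0.57), ([0.6254, 0.2496, 0.2082], 0.27)]
scene shutter_grip [([0.5495, -0.0892, 0.1769], 0.55)]
scene reagent_bottle [([0.7498, 0.1003, 0.0013], 0.61), ([0.5689, -0.0202, 0.0009], 0.43)]
scene beaker [([0.7419, -0.2386, 0.0025], 0.71)]
scene filter_mount [([0.2832, -0.2813, 0.0002], 0.72)]
top light_unit [([0.5643, -0.0209, 0.0003], 0.58)]
top lamp_house []
top lever_pivot [([0.5808, 0.0482, 0.0743], 0.93)]
top lever_knob [([0.5467, 0.0612, 0.2076], 0.51)]
top shutter_top [([0.5705, -0.0982, 0.1522], 0.86), ([0.5659, -0.0173, -0.0], 0.68)]
top shutter_grip [([0.5488, -0.091, 0.1742], 0.47)]
top reagent_bottle [([0.7503, 0.0973, 0.0001], 0.69), ([0.6286, 0.2464, 0.2053], 0.67)]
top beaker [([0.5841, 0.0499, 0.0705], 0.72), ([0.2864, -0.2915, -0.0009], 0.69)]
top filter_mount [([0.2871, -0.2873, -0.003], 0.66)]
1.0 [ 0.17368877 -0.4688342   0.2312943 ] [-3.14157928e+00 -1.12366353e-05  3.54773628e-01] 0.08549595085824095 0.0187
```

View pics/scene0.png

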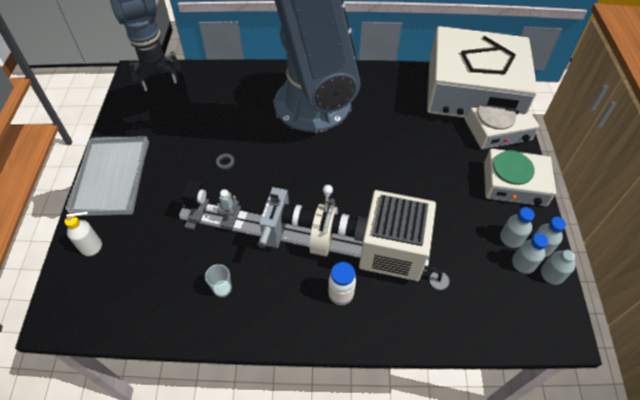

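View pics/top0.png

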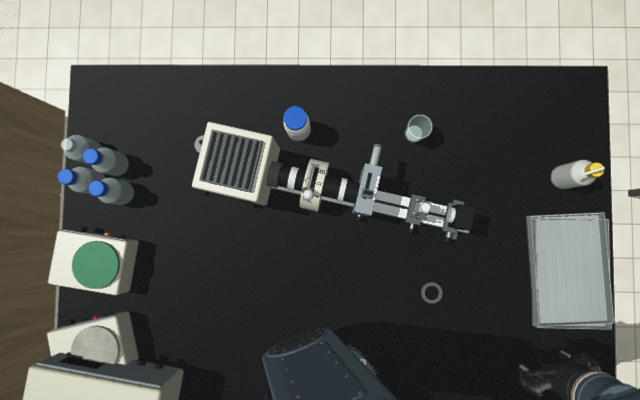

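```bash
python3 - <<'E'
from look import *
from scipy.optimize import least_squares
# fit light_unit pose x,y,yaw and lever angle
obs=[((0,0),(.5642,-.020)),((0,.275),(.6268,.248)),((0,.07),(.5806,.0495)),((.02,-.07),(.570,-.0935)),((0,-.07),(.549,-.090))]
def f(p):
    c,s=np.cos(p[2]),np.sin(p[2]);r=[]
    for (a,b),w in obs: r+= [p[0]+c*a-s*b-w[0],p[1]+s*a+c*b-w[1]]
    return r
q=least_squares(f,[.56,-.02,0]).x; print(q,np.round(np.array(f(q))*1000,1))
c,s=np.cos(q[2]),np.sin(q[2])
k=np.array([.545-q[0],.0604-q[1]]); print("knob local",c*k[0]+s*k[1],-s*k[0]+c*k[1])
E
```

```text
[ 0.56507789 -0.02027561 -0.22488662] [ 0.9 -0.3 -0.4 -0.2  0.1 -1.5 -1.   0.5  0.5  1.5]
knob local -0.03756264542040757 0.07416686457409519
```

The lever knob (scene px 328,190) leans toward the robot, at about -0.26 rad between notches. The shutter grip is at about top px (366,180), and the networks agree with the picture. The fitted rail pose is (0.565, -0.020) with yaw -0.225. I'll move above the knob with the tool yaw matched to the rail.

```bash
python3 -m pendant '[[0.6,0.8,0.9,-0.4,1],[0.65,0.95,0.8,-0.4,1],[0.65,0.95,0,-0.4,1],[0.65,0.95,0,-0.4,1],[0.65,0.95,0,-0.4,1]]' 50
python3 -m pendant '[[0.65,0.95,0,-0.4,1],[0.65,0.95,0,-0.4,1],[0.65,0.95,0,-0.4,1],[0.65,0.95,0,-0.4,1],[0.65,0.95,0,-0.4,1]]'
python3 -m pendant '[[0.65,0.95,0,-0.4,1],[0.65,0.95,0,-0.4,1],[0.65,0.95,0,-0.4,1],[0.65,0.9,0,-0.34,1],[0,0,0,0,1]]'
python3 - <<'E'
from look import *
o=sensors.get_obs();print(o["t"],o["eef_pos"],o["eef_rot"])
for c in ["scene","top"]:
    im=viewer.camera(c)
    if c=="scene": cv2.imwrite("pics/s1.png",cv2.resize(im[100:300,200:440],None,fx=3,fy=3)[:600,:720])
    for n in ["lever_knob","shutter_grip"]:
        print(c,n,[(np.round(d["centre"],4).tolist(),round(d["confidence"],2)) for d in nets.mark_of(c,n)[:2]])
E
```

```text
t: 1.62
eef_pos: [0.3023, -0.2836, 0.2994]
eef_rot: [3.141, -0.0, 0.144]
ft_force: [0.5, 0.7, 0.3]
opening: 0.0852
finger_force: 0.0
t: 2.25
eef_pos: [0.4324, -0.0934, 0.2994]
eef_rot: [3.142, -0.0, -0.065]
ft_force: [1.0, 0.1, -0.4]
opening: 0.0851
finger_force: 0.0
t: 2.88
eef_pos: [0.5271, -0.031, 0.2986]
eef_rot: [-3.069, 0.002, -0.101]
ft_force: [-0.2, -0.5, -1.0]
opening: 0.0854
finger_force: 0.0
2.875 [ 0.52710879 -0.03095328  0.29864313] [-3.06860170e+00  2.35456517e-03 -1.01280385e-01]
scene lever_knob []
scene shutter_grip [([0.5535, -0.0905, 0.1752], 0.41)]
top lever_knob [([0.5475, 0.061, 0.2095], 0.51)]
top shutter_grip []
```

```bash
python3 -m pendant '[[0,0,0,0,1],[0,0,0,0,1],[0,0,0,0,1],[0,0,0,0,1],[0,0,0,0,1]]'
python3 - <<'E'
from look import *
o=sensors.get_obs();print(o["t"],o["eef_pos"],o["eef_rot"],o["joint_positions"],o["qvel"],o["joint_efforts"])
E
```

```text
t: 3.8
eef_pos: [0.5263, -0.0312, 0.2993]
eef_rot: [-3.069, 0.002, -0.102]
ft_force: [0.5, -0.1, -0.8]
opening: 0.0855
finger_force: 0.0
3.8 [ 0.52626902 -0.03117141  0.29931191] [-3.06891080e+00  1.53147620e-03 -1.01625606e-01] [-0.10264684  0.27316776  0.21236984  1.51160425  0.07268026  3.14056872] [-5.38741183e-04 -1.12428623e-05  6.35526697e-04  2.36923603e-04
 -5.10771348e-04 -2.36408357e-04] [-4.03847254e-03 -7.39847732e+01  4.85898793e+01  2.49911752e-02
  3.62665476e-01 -1.93357884e-06]
```

View pics/s1.png

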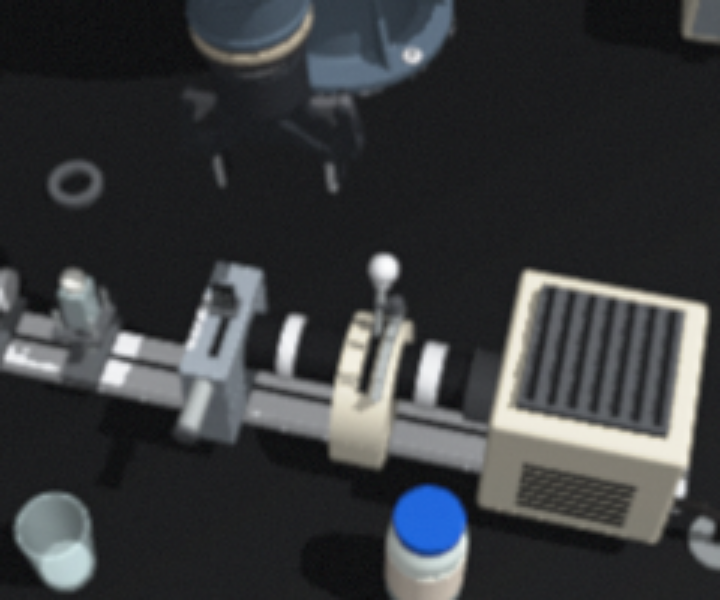

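Joint 6 is at its limit at this yaw, so I'll use the half-turned grasp, turning the other way.

```bash
python3 -m pendant '[[0,0,0,1,1],[0,0,0,1,1],[0,0,0,1,1],[0,0,0,1,1],[0,0,0,1,1]]'
python3 -m pendant '[[0,0,0,1,1],[0,0.2,0,1,1],[0,0.2,0,1,1],[0.1,0.2,0,1,1],[0.1,0.2,0,1,1]]'
python3 -m pendant '[[0.1,0.2,0,1,1],[0.1,0.2,0,1,1],[0,0.2,0,1,1],[0,0.2,0,1,1],[0,0.2,0,1,1]]'
python3 -m pendant '[[0,0,0,1,1],[0,0,0,1,1],[0,0,0,1,1],[0,0,0,1,1],[0,0,0,1,1]]'
python3 -m pendant '[[0,0,0,1,1],[0,0,0,1,1],[0,0,0,1,1],[0,0,0,1,1],[0,0,0,1,1]]'
```

```text
t: 4.42
eef_pos: [0.5263, -0.0311, 0.2993]
eef_rot: [-3.069, 0.001, 0.425]
ft_force: [0.3, -0.4, 0.5]
opening: 0.0856
finger_force: 0.0
t: 5.05
eef_pos: [0.5344, 0.0011, 0.2994]
eef_rot: [-3.069, 0.001, 0.949]
ft_force: [0.6, -0.3, -0.3]
opening: 0.0855
finger_force: 0.0
t: 5.68
eef_pos: [0.5423, 0.0411, 0.2993]
eef_rot: [-3.069, 0.001, 1.473]
ft_force: [-0.1, -0.4, -0.5]
opening: 0.0856
finger_force: 0.0
t: 6.3
eef_pos: [0.5423, 0.0409, 0.2993]
eef_rot: [-3.069, 0.001, 1.996]
ft_force: [0.8, 0.0, -0.9]
opening: 0.0854
finger_force: 0.0
t: 6.92
eef_pos: [0.5423, 0.0409, 0.2993]
eef_rot: [-3.069, 0.001, 2.52]
ft_force: [-0.7, 0.0, 0.9]
opening: 0.0855
finger_force: 0.0
```

```bash
python3 -m pendant '[[0.05,0.2,0,1,1],[0,0.21,0,1,1],[0,0,-0.4,1,1],[0,0,-0.6,0.8,1],[0,0,-0.6,0,1]]'
python3 - <<'E'
from look import *
o=sensors.get_obs();print(o["eef_pos"],o["eef_rot"])
for c in ["scene","top"]:
    im=viewer.camera(c)
    if c=="scene": cv2.imwrite("pics/s2.png",cv2.resize(im[130:260,240:420],None,fx=4,fy=4))
    for n in ["lever_knob"]:
        print(c,n,[(np.round(d["centre"],4).tolist(),round(d["confidence"],2)) for d in nets.mark_of(c,n)[:2]])
E
```

```text
t: 7.55
eef_pos: [0.5443, 0.0573, 0.2347]
eef_rot: [-3.069, 0.002, 2.916]
ft_force: [0.5, -0.2, -0.4]
opening: 0.0853
finger_force: 0.0
[0.54426156 0.05734674 0.23473448] [-3.06902750e+00  1.75818179e-03  2.91580514e+00]
scene lever_knob [([0.5446, 0.0582, 0.2116], 0.62)]
top lever_knob [([0.5657, -0.0189, 0.0013], 0.71)]
```

View pics/s2.png

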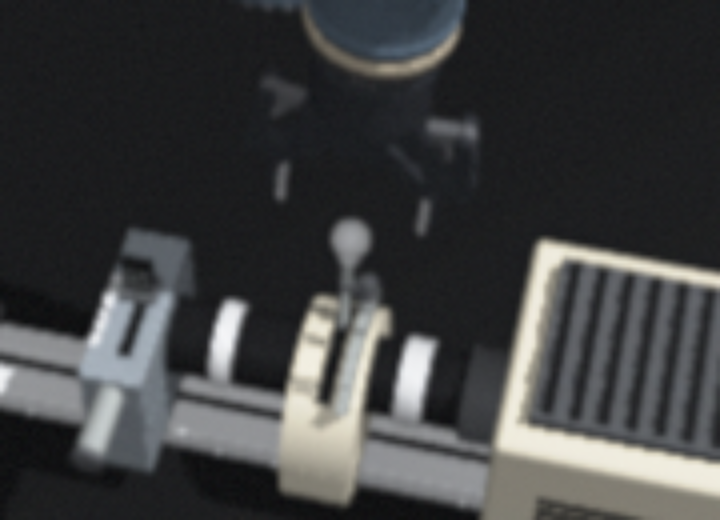

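The ball (crop px 350,240) sits midway between the fingers, so I'll go down and grip it.

```bash
python3 -m pendant '[[0,0,-0.6,0,1],[0,0,-0.5,0,1],[0,0,0,0,0.2],[0,0,0,0,0],[0,0,0,0,0]]' 40
python3 -m pendant '[[0,0,0,0,0],[0,0,0,0,0],[0,0,0,0,0],[0,0,0,0,0],[0,0,0,0,0]]'
```

```text
t: 8.38
eef_pos: [0.5449, 0.0573, 0.1925]
eef_rot: [-3.069, 0.003, 2.914]
ft_force: [-0.3, 0.3, 0.9]
opening: 0.0322
finger_force: 0.0
t: 9.0
eef_pos: [0.5444, 0.0561, 0.1927]
eef_rot: [-3.067, 0.003, 2.914]
ft_force: [-5.2, -10.2, 12.0]
opening: 0.0239
finger_force: 38.6
```

```bash
python3 -m pendant '[[0,-0.05,-0.02,0,0],[0.23,-0.05,0.05,0,0],[0.23,-0.05,0.04,0,0],[0.23,-0.055,0.02,0,0],[0,0,0,0,0]]'
python3 - <<'E'
from look import *
o=sensors.get_obs();print(o["eef_pos"],o["ft_force"])
for c in ["scene","top"]:
    viewer.camera(c)
    print(c,[(np.round(d["centre"],4).tolist(),round(d["confidence"],2)) for d in nets.mark_of(c,"lever_knob")[:2]])
E
```

```text
t: 9.62
eef_pos: [0.5731, 0.0495, 0.1962]
eef_rot: [-3.07, 0.003, 2.915]
ft_force: [1.9, 2.7, 6.2]
opening: 0.0241
finger_force: 40.1
[0.57306322 0.04945625 0.19617294] [1.90909542 2.69831663 6.15561115]
scene [([0.5709, 0.0518, 0.218], 0.7)]
top []
```

```bash
python3 -m pendant '[[0.34,-0.08,0,0,0],[0.34,-0.08,-0.035,0,0],[0.34,-0.08,-0.065,0,0],[0.29,-0.065,-0.08,0,0],[0.2,-0.045,-0.08,0,0]]'
python3 -m pendant '[[0,0,0,0,0],[0,0,0,0,0],[0,0,0,0,0],[0,0,0,0,0],[0,0,0,0,0]]'
python3 - <<'E'
from look import *
o=sensors.get_obs();print(o["eef_pos"],o["ft_force"])
for c in ["scene","top"]:
    viewer.camera(c)
    print(c,[(np.round(d["centre"],4).tolist(),round(d["confidence"],2)) for d in nets.mark_of(c,"lever_knob")[:2]])
E
```

```text
t: 10.45
eef_pos: [0.6337, 0.0357, 0.1861]
eef_rot: [-3.071, 0.004, 2.915]
ft_force: [5.0, 1.8, 9.5]
opening: 0.0227
finger_force: 38.4
t: 11.08
eef_pos: [0.6337, 0.0357, 0.1861]
eef_rot: [-3.071, 0.005, 2.915]
ft_force: [5.8, 4.3, 5.4]
opening: 0.0219
finger_force: 38.5
[0.63366938 0.03572648 0.18607266] [5.83857666 4.28249181 5.39888817]
scene [([0.6197, 0.0403, 0.211], 0.44)]
top []
```

The ball is lagging in the pads, so I'll open, step back onto it and regrip harder.

```bash
python3 -m pendant '[[0,0,0,0,0.6],[0,0,0,0,0.6],[-0.3,0.07,0.05,0,0.6],[0,0,0,0,0.6],[0,0,0,0,0.6]]' 80
python3 - <<'E'
from look import *
o=sensors.get_obs();print(o["eef_pos"],o["ft_force"])
for c in ["scene","top"]:
    im=viewer.camera(c)
    cv2.imwrite(f"pics/{c}3.png",cv2.resize(im[120:250,240:420],None,fx=4,fy=4))
    print(c,[(np.round(d["centre"],4).tolist(),round(d["confidence"],2)) for d in nets.mark_of(c,"lever_knob")[:2]])
E
```

```text
t: 11.9
eef_pos: [0.6205, 0.0378, 0.1865]
eef_rot: [-3.069, 0.001, 2.914]
ft_force: [0.1, -0.7, 0.5]
opening: 0.0513
finger_force: 0.0
[0.620484   0.03775672 0.18652658] [ 0.06492557 -0.69596146  0.51438633]
scene [([0.6224, 0.0421, 0.2125], 0.44)]
top []
```

View pics/scene3.png

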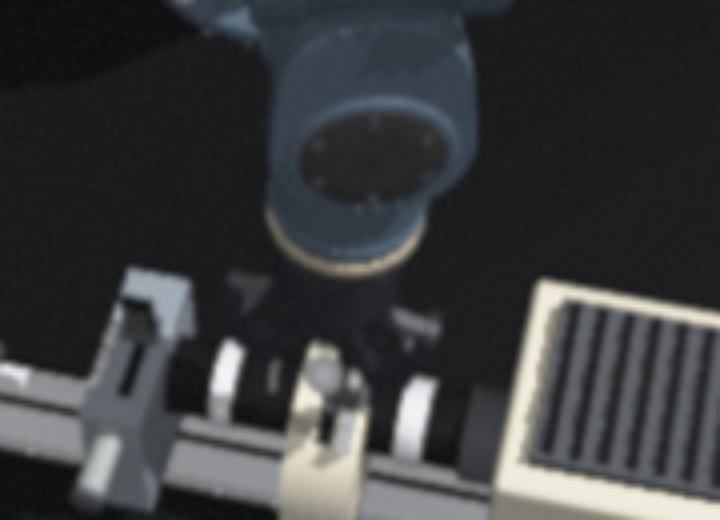

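```bash
python3 -m pendant '[[0.05,0.03,-0.02,0,0.3],[0,0,0,0,0],[0,0,0,0,0],[0,0,0,0,0],[0,0,0,0,0]]' 80
```

```text
t: 12.72
eef_pos: [0.6226, 0.0383, 0.1859]
eef_rot: [-3.068, 0.002, 2.914]
ft_force: [0.7, -5.0, 1.5]
opening: 0.0225
finger_force: 78.1
```

```bash
python3 -m pendant '[[0.16,-0.035,-0.055,0,0],[0.15,-0.035,-0.06,0,0],[0.15,-0.035,-0.065,0,0],[0,0,0,0,0],[0,0,0,0,0]]'
python3 - <<'E'
from look import *
viewer.camera("scene")
for n in ["lever_knob"]*3: print([(np.round(d["centre"],4).tolist(),round(d["confidence"],2)) for d in nets.mark_of("scene",n)[:2]])
E
```

```text
t: 13.35
eef_pos: [0.6413, 0.0343, 0.1791]
eef_rot: [-3.068, 0.003, 2.914]
ft_force: [2.0, -5.4, 5.3]
opening: 0.0225
finger_force: 79.8
[([0.6372, 0.038, 0.2076], 0.57)]
[([0.6372, 0.038, 0.2076], 0.57)]
[([0.6372, 0.038, 0.2076], 0.57)]
```

```bash
python3 -m pendant '[[0.05,-0.011,-0.022,0,0],[0.05,-0.011,-0.022,0,0],[0,0,0,0,0],[0,0,0,0,0],[0,0,0,0,0]]'
python3 -m pendant '[[0.05,-0.011,-0.025,0,0],[0,0,0,0,0],[0,0,0,0,0],[0,0,0,0,0],[0,0,0,0,0]]'
python3 -m pendant '[[0.05,-0.011,-0.025,0,0],[0,0,0,0,0],[0,0,0,0,0],[0,0,0,0,0],[0,0,0,0,0]]'
python3 - <<'E'
from look import *
for c in ["scene","top"]:
    im=viewer.camera(c)
    for n in ["lever_knob"]: print([(np.round(d["centre"],4).tolist(),round(d["confidence"],2)) for d in nets.mark_of(c,n)[:2]])
E
```

```text
t: 14.18
eef_pos: [0.6452, 0.0334, 0.1772]
eef_rot: [-3.068, 0.003, 2.914]
ft_force: [1.0, -5.3, 4.6]
opening: 0.023
finger_force: 79.9
t: 14.8
eef_pos: [0.6473, 0.0329, 0.1762]
eef_rot: [-3.068, 0.003, 2.914]
ft_force: [1.9, -5.0, 3.9]
opening: 0.0228
finger_force: 79.9
t: 15.42
eef_pos: [0.6492, 0.0325, 0.175]
eef_rot: [-3.068, 0.003, 2.914]
ft_force: [2.9, -5.5, 2.8]
opening: 0.0225
finger_force: 80.3
[([0.6464, 0.0345, 0.2017], 0.45)]
[]
```

```bash
python3 -m pendant '[[0.05,-0.011,-0.025,0,0],[0,0,0,0,0],[0,0,0,0,0],[0,0,0,0,0],[0,0,0,0,0]]'
python3 -m pendant '[[0.05,-0.011,-0.025,0,0],[0,0,0,0,0],[0,0,0,0,0],[0,0,0,0,0],[0,0,0,0,0]]'
```

```text
t: 16.25
eef_pos: [0.6511, 0.0321, 0.1739]
eef_rot: [-3.068, 0.002, 2.914]
ft_force: [3.2, -7.4, 2.3]
opening: 0.0227
finger_force: 80.9
t: 16.88
eef_pos: [0.6528, 0.0317, 0.1728]
eef_rot: [-3.068, 0.002, 2.914]
ft_force: [0.3, -5.7, 3.5]
opening: 0.0223
finger_force: 81.0
```

```bash
python3 -m pendant '[[0.05,-0.011,-0.025,0,0],[0,0,0,0,0],[0,0,0,0,0],[0,0,0,0,0],[0,0,0,0,0]]'
python3 - <<'E'
from look import *
im=viewer.camera("scene")
cv2.imwrite("pics/s4.png",cv2.resize(im[150:250,260:400],None,fx=5,fy=5))
print([(np.round(d["centre"],4).tolist(),round(d["confidence"],2)) for d in nets.mark_of("scene","lever_knob")[:2]])
E
```

```text
t: 17.5
eef_pos: [0.6547, 0.0312, 0.1718]
eef_rot: [-3.068, 0.002, 2.913]
ft_force: [-0.8, -4.6, 4.2]
opening: 0.0226
finger_force: 81.5
[([0.6517, 0.0337, 0.1991], 0.51)]
```

View pics/s4.png

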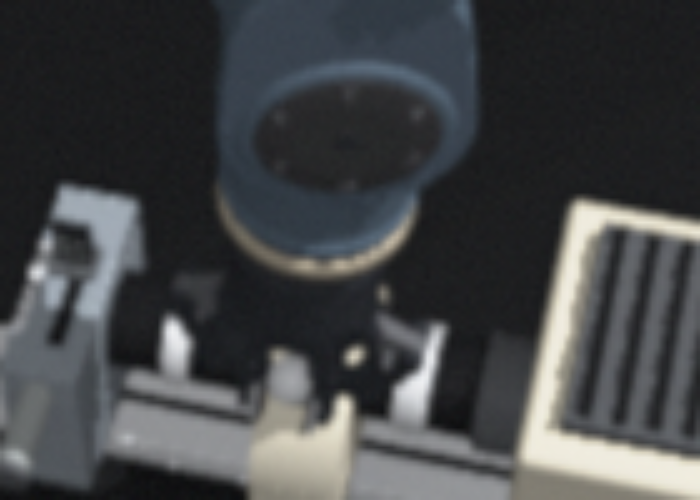

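Force peaked, then fell and reversed, which fits passing into the notch at about 0.5 rad. I'll release, lift clear and check where the lever rests.

```bash
python3 -m pendant '[[0,0,0,0,0.8],[0,0,0,0,0.8],[0,0,0,0,0.8],[0,0,0.8,0,0.8],[0,0,0.9,0,0.8]]'
python3 - <<'E'
from look import *
print([(np.round(d["centre"],4).tolist(),round(d["confidence"],2)) for d in (viewer.camera("scene"),nets.mark_of("scene","lever_knob"))[1][:2]])
E
python3 -m pendant '[[-0.4,-0.5,0,0,0.8],[-0.7,-0.8,0,0,0.8],[-0.8,-0.8,0,0,0.8],[-0.7,-0.7,0,0,0.8],[0,0,0,0,0.8]]'
cat > th.py <<'E'
from look import *
from scipy.optimize import least_squares
ims={c:viewer.camera(c) for c in ["scene","top"]}
for c in ims:
    for n in ["lever_knob","shutter_grip","lever_pivot"]: print(c,n,[(np.round(d["centre"],4).tolist(),round(d["confidence"],2)) for d in nets.mark_of(c,n)[:2]])
q=[.56508,-.02028,-.2249]
def loc(x,y,z):
    c,s=np.cos(q[2]),np.sin(q[2]); return np.array([q[0]+c*x-s*y,q[1]+s*x+c*y,z])
def px(c,X):
    k=viewer.calibration(c)
    return cv2.projectPoints(np.array([X]),cv2.Rodrigues(np.array(k["R"]))[0],np.array(k["t"]),np.array(k["camera_matrix"]),np.array(k["distortion"]))[0].ravel()
out=[]
for c in ims:
    p0=px(c,loc(.0695,.07,.197)).round().astype(int); im=ims[c][p0[1]-30:p0[1]+30,p0[0]-40:p0[0]+40].copy()
    im=cv2.resize(im,None,fx=8,fy=8,interpolation=cv2.INTER_CUBIC)
    for th,col in [(.4,(0,255,255)),(.5,(0,255,0)),(.6,(0,0,255))]:
        p=px(c,loc(.145*np.sin(th),.07,.07+.145*np.cos(th))); print(c,th,p.round(1))
        cv2.circle(im,tuple(((p-p0+[40,30]+.5)*8).astype(int).tolist()),3,col,-1)
    out.append(im)
cv2.imwrite("pics/th.png",cv2.resize(np.vstack(out),None,fx=.625,fy=.625))
o=sensors.get_obs();print(o["t"],o["eef_pos"],o["eef_rot"])
E
python3 th.py
```

```text
t: 18.23
eef_pos: [0.6543, 0.0319, 0.2402]
eef_rot: [-3.069, 0.0, 2.914]
ft_force: [1.3, -0.7, -0.4]
opening: 0.068
finger_force: 0.0
[([0.553, -0.0909, 0.1766], 0.71), ([0.6515, 0.0365, 0.1977], 0.68)]
t: 18.95
eef_pos: [0.5491, -0.0817, 0.24]
eef_rot: [-3.069, 0.002, 2.912]
ft_force: [0.1, 0.1, 0.3]
opening: 0.0684
finger_force: 0.0
scene lever_knob [([0.6501, 0.0363, 0.1991], 0.46)]
scene shutter_grip [([0.5523, -0.0897, 0.1775], 0.44)]
scene lever_pivot [([0.5807, 0.0498, 0.0703], 0.62)]
top lever_knob [([0.6524, 0.0356, 0.1943], 0.47)]
top shutter_grip []
top lever_pivot [([0.5823, 0.0507, 0.0742], 0.83)]
scene 0.4 [318.9 218.9]
scene 0.5 [317.6 224.3]
scene 0.6 [316.5 229.9]
top 0.4 [318.6 156.1]
top 0.5 [319.9 151.4]
top 0.6 [321.2 147.1]
19.35 [ 0.55104695 -0.07972398  0.23944709] [-3.06885825e+00  1.00008095e-03  2.91506164e+00]
```

View pics/th.png

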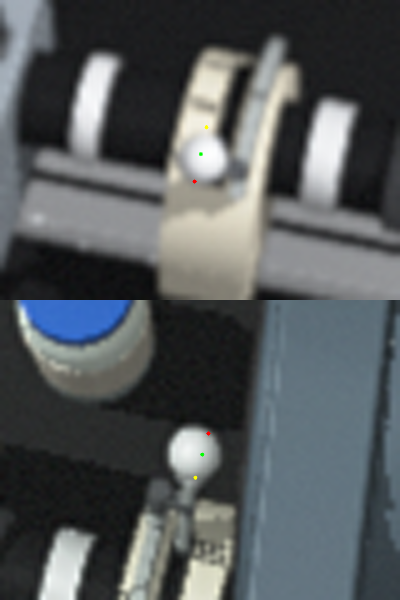

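The released lever rests at about 0.505 rad: the ball is at (206,158) in the scene crop and (194,453) in the top crop, beside the 0.5 markers. It's seated in the three-stroke notch and the shutter is still shut. Now the shutter grip.

```bash
python3 -m pendant '[[0,-0.28,-0.3,0,0.8],[0,0,-0.6,0,0.8],[0,0,-0.55,0,0.8],[0,0,-0.37,0,0.6],[0,0,0,0,0.6]]' 30
python3 - <<'E'
from look import *
im=viewer.camera("scene")
cv2.imwrite("pics/s5.png",cv2.resize(im[150:250,220:360],None,fx=5,fy=5))
for c in ["scene","top"]:
    if c=="top": viewer.camera(c)
    for n in ["shutter_grip","shutter_top"]: print(c,n,[(np.round(d["centre"],4).tolist(),round(d["confidence"],2)) for d in nets.mark_of(c,n)[:2]])
E
```

```text
t: 19.98
eef_pos: [0.55, -0.0916, 0.1659]
eef_rot: [-3.069, -0.0, 2.914]
ft_force: [0.2, 0.3, 0.5]
opening: 0.0517
finger_force: 0.0
scene shutter_grip [([0.5488, -0.0901, 0.177], 0.67)]
scene shutter_top [([0.5731, -0.0938, 0.1559], 0.77)]
top shutter_grip []
top shutter_top [([0.2867, -0.2865, 0.0001], 0.6)]
```

View pics/s5.png

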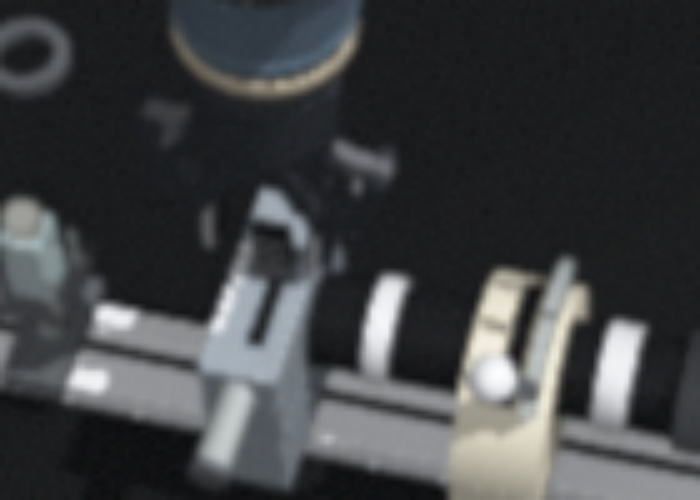

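The fin (crop px 270,245) lies between the fingers, and the lever ball is at (493,378), down in its notch. Closing on the fin.

```bash
python3 -m pendant '[[0,0,0,0,0.3],[0,0,0,0,0],[0,0,0,0,0],[0,0,0,0,0],[0,0,0,0,0]]' 30
```

```text
t: 20.9
eef_pos: [0.5515, -0.089, 0.1676]
eef_rot: [-3.074, 0.002, 2.916]
ft_force: [2.0, 17.8, 5.1]
opening: 0.0219
finger_force: 29.8
```

```bash
python3 -m pendant '[[0.015,0.06,0,0,0],[0,0,0,0,0],[0,0,0,0,0],[0,0,0,0,0],[0,0,0,0,0]]' 80
```

```text
t: 21.52
eef_pos: [0.5516, -0.0886, 0.1678]
eef_rot: [-3.07, 0.002, 2.915]
ft_force: [-2.8, 2.3, 8.6]
opening: 0.0204
finger_force: 79.0
```

```bash
python3 -m pendant '[[0.1,-0.022,0,0,0],[0.1,-0.023,0,0,0],[0.1,-0.023,0,0,0],[0.1,-0.023,0,0,0],[0.06,-0.014,0,0,0]]'
python3 -m pendant '[[0,0,0,0,0],[0,0,0,0,0],[0,0,0,0,0],[0,0,0,0,0],[0,0,0,0,0]]'
python3 - <<'E'
from look import *
im=viewer.camera("scene")
cv2.imwrite("pics/s6.png",cv2.resize(im[170:240,240:330],None,fx=8,fy=8,interpolation=cv2.INTER_CUBIC))
for n in ["shutter_grip","shutter_top","lever_knob"]: print(n,[(np.round(d["centre"],4).tolist(),round(d["confidence"],2)) for d in nets.mark_of("scene",n)[:2]])
E
```

```text
t: 22.15
eef_pos: [0.5695, -0.0926, 0.1677]
eef_rot: [-3.07, 0.001, 2.915]
ft_force: [-8.5, 4.1, 12.1]
opening: 0.0203
finger_force: 79.4
t: 22.78
eef_pos: [0.5694, -0.0926, 0.1677]
eef_rot: [-3.07, 0.001, 2.915]
ft_force: [-7.2, 4.2, 10.9]
opening: 0.0204
finger_force: 79.4
shutter_grip [([0.5701, -0.0897, 0.1737], 0.44)]
shutter_top [([0.5711, -0.0937, 0.1585], 0.57)]
lever_knob [([0.6512, 0.0337, 0.1979], 0.63)]
```

View pics/s6.png

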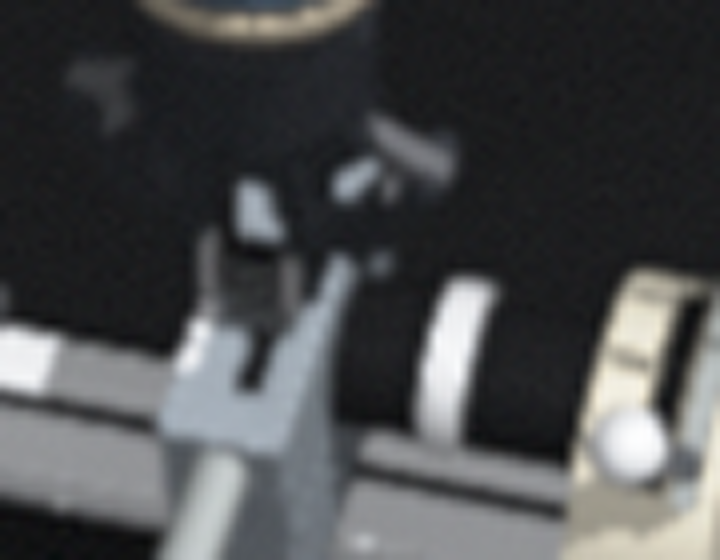

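The fin is in the grip and has travelled 18.3 mm; the spring force agrees. Adding the last 1.6 mm.

```bash
python3 -m pendant '[[0.04,-0.009,0,0,0],[0,0,0,0,0],[0,0,0,0,0],[0,0,0,0,0],[0,0,0,0,0]]'
python3 -m pendant '[[0,0,0,0,0],[0,0,0,0,0],[0,0,0,0,0],[0,0,0,0,0],[0,0,0,0,0]]'
python3 - <<'E'
from look import *
viewer.camera("scene")
for n in ["shutter_grip","lever_knob"]: print(n,[(np.round(d["centre"],4).tolist(),round(d["confidence"],2)) for d in nets.mark_of("scene",n)[:2]])
E
```

```text
t: 23.6
eef_pos: [0.5709, -0.0929, 0.1677]
eef_rot: [-3.07, 0.001, 2.915]
ft_force: [-7.4, 3.7, 11.2]
opening: 0.0205
finger_force: 79.3
t: 24.22
eef_pos: [0.571, -0.0929, 0.1677]
eef_rot: [-3.07, 0.001, 2.915]
ft_force: [-9.0, 4.4, 11.2]
opening: 0.0202
finger_force: 79.3
shutter_grip [([0.5709, -0.0914, 0.1766], 0.62)]
lever_knob [([0.6511, 0.0367, 0.1974], 0.46)]
```

```bash
python3 -c "
from bench import bot
print(bot.close_job())"
```

```text
the job is handed in; nothing more can be done
None
```

The job is handed in: the filter lever was released at about 0.5 rad, in the three-stroke notch (judged from camera and force, with no separate check of the click), and the gripper is holding the shutter at about 19.9 mm of travel, half open.

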